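# Bolt the carving-tool chest

## Task

The gouges are put away, so lock the tool chest. With a fingertip push the knob of the barrel bolt on top of the chest along its slot until the bolt is fully home in its keeper, then push the knob over sideways into the side notch at the end of the slot, all the way down, so that the bolt cannot slide back. Only push: do not raise the lid, and leave the tools and other things on and around the chest where they are.

Things in the scene. Friction and masses are not known exactly. Their poses are not given: they have to be found in the camera images.
- chest: Wooden tool chest, 300 mm deep (its x), 400 wide (its y), 110 high, fixed on the table. Origin: centre of its underside; z up. Its -x side is the front and faces roughly to the robot. Its flat top is a fixed front rail (x -150 to -89 mm) and, flush behind it, a hinged lid (x -88 to +150). A steel barrel bolt lies along the middle line (y = 0), mostly on the lid.
- notch (a point): Point on the bolt's axis, 13 mm over the chest top, level with the notch (chest x = -30 mm, y = 0). The bolt's black tube, 25 mm across, top 26 mm over the chest top, runs along chest x from -78 to +45 mm. Its L-shaped slot: long leg on the tube's crown, from x = +20 mm forward to -36; short leg, a notch 12 mm wide, from the long leg's front end down the +y side (left, seen from the robot).
- keeper_mouth (a point): Rear mouth of the black steel keeper on the front rail (chest x = -101 mm, y = 0, 13 mm over the chest top; keeper 26 mm high over the chest top). The bolt's 16 mm steel rod shoots into it, towards chest -x. The rod's tail sticks out behind the tube, to chest x = +68 mm when withdrawn.
- knob_ball (a point): Centre of the steel ball (22 mm diameter) on the bolt's 8 mm pin, 37 mm from the rod's axis. The pin stands in the slot. At the start it is upright: the ball's centre is 50 mm and its top 61 mm above the chest top, at chest y = 0. Fully turned down the centre is at chest y = +36 mm, 19 mm above the chest top.
- bolt (a joint): How far the bolt is shot, in m: 0 = fully withdrawn, grows as the knob goes towards the chest's -x (front); the slot ends at 0.046. The pin's chest x is 0.014 m - value. The notch opens at 0.042 to 0.046. It slides with about 3 N of friction and stays where it is left. It starts between 0 and 0.018.
- knob (a joint): Turn of the knob about the rod's axis, in rad: 0 = pin upright, grows as the knob swings over towards the chest's +y and down; it stops at 1.40 (nearly flat). Only in the notch can it turn; elsewhere the slot holds it within about 0.2 (0.35 if pushed hard). It turns with about 1 N at the ball and stays where it is left.
- lid_panel (a joint): Hinge of the chest's lid, in rad: 0 = shut (as it is now), grows as the lid is raised about its rear edge.
- gouge: Wood-carving gouge, 210 mm long, 25 mm thick, lying on the lid on its -y side, about 140 mm from the bolt. Origin under its middle.
- stone: Sharpening stone on a wooden block, 110 x 50 x 22 mm, lying on the lid on its +y side, about 145 mm from the bolt. Origin under its middle.
- wax_jar: Wax jar, 54 mm diameter, 50 mm high, standing on the lid's rear at its +y side, about 115 mm from the bolt's line. Origin under its middle.
- mallet: Round wooden carver's mallet, 220 mm high, standing on its 86 mm head on the table beside the chest (+y side, about 75 mm from it). Origin under its middle.
- cup: Dark ceramic cup, 82 mm diameter, 88 mm high, standing on the table beside the chest (-y side). Origin under its middle.

How it is judged (in metres and radians):
On the way:
1. the bolt is shot fully home (value of joint bolt above 0.041 m), for 0.1 s.
At the end, for the whole second after the job is handed in: The bolt is shot into the keeper (joint bolt over 0.040 m of 0.046), its knob is turned down in the side notch (joint knob over 1.15 rad of 1.40) and the lid is shut (value of joint bolt above 0.04 m and value of joint knob above 1.15 rad and value of joint lid_panel below 0.03 rad); the robot touches nothing.
It fails at once if the lid is raised (value of joint lid_panel above 0.06 rad).
It fails at once if a thing on or around the chest is knocked, shifted or carried by more than 30 mm (distance of any of gouge, stone, wax_jar, mallet, cup from where it was at the start of the episode above 0.03 m).
It also fails if it takes over 51 s, if anything falls off the work surface, if the arm or the gripper's body presses on something with over 40 N, if the wrist force passes 120 N, or if a joint passes its speed limit or range.

## Robot

A 6-joint arm with a two-finger parallel gripper is mounted at the origin on the work surface. World frame = base frame: x ahead of the robot, y to its left, z up, the work surface at z = 0. Lengths are in m, angles in degrees, forces in N, time in s.
With the tool pointing down it reaches from about 0.3 to 0.75 m from the base axis. Payload 8.5 kg.
Tool frame: the origin (TCP) lies at the very end of the fingers, on their centre line; the grasp point (between the pads) lies 19 mm behind it; z points along the fingers, y is the line along which they close (so a half turn about z gives the same grasp; the last joint's range is limited). The gripper opens to 85 mm and grips with 20 to 120 N. Pads are 22 mm wide; open, the fingers measure 114 mm over their backs; the gripper's body (76 mm by 85 mm) begins 54 mm behind the grasp point. The pads swing forward as they close: fully open they stand 13 mm farther back than shut.
Start: joints at [58.31, 21.807, 74.336, -0, 83.858, -12.336], TCP at [0.182, 0.519, 0.231] pointing down, gripper open.
Joint ranges: [-178.18, 178.18], [-50.72, 133.34], [12.68, 142.11], [-81.47, 261.47], [9.98, 163.14], [-165.26, 165.26]. Speed limits (degrees/s): [136.94, 136.94, 180, 180, 180, 180].

## Interface

Orientations are given as a 3x3 rotation matrix whose columns are the frame's x, y, z axes.
In Python, from rig import env, imaging gives the robot as it stands. The module is installed in compiled form; this text tells all that it offers.
- The arm moves only by the tool arm_command, never from a script. Its arguments are lists of equal length, an entry for each row: "turn": the turn, a rotation vector about the tool's x, y, z in units of 5 degrees (1.0 is 5 degrees), a list of three; "xyz": the shift along the tool's x, y, z in units of 50 mm (1.0 is 50 mm), a list of three; "claw": the finger opening in mm, from 0 to 85.4. A call has 1 to 12 rows; each row shifts and turns the commanded pose from where the row before left it, along the tool's axes as they then stand; what a row does not reach is not made up. A row lasts 1/10 s, in which the tool goes at most 50 mm and 8.59 degrees, less where a joint would pass 70% of its speed; a pose out of reach is approached as far as the arm can. A call is refused whole if a number of a shift passes 1 or a number of a turn 1, either way. A call with a gripper value outside its range is refused whole. The fingers move at their own pace and stop on an object; "squeeze" is the grip in N (left out, the last holds). Time passes only in rows, so rows that do not move let the fingers close. It gives the time, the measured TCP pose, the force, the opening and the grip force at its end, in the units of the state.
- env.observe(): the state, without advancing time (a new reading comes with each control period).
- imaging.get_image(name): name is "side" or "top" or "wrist"; returns (picture, depth): 480x640x3 uint8, blue, green, red; 480x640 float32, m along the optical axis (not along the pixel's ray), 0 where there is no reading.
- imaging.camera_info(name): a dict with "camera_matrix" (3x3 intrinsics, pixels), "rvec" (rotation vector, rad) and "tvec" (3), from world to camera coordinates, as OpenCV has them. Camera axes: x right, y down, z forward; pixel columns grow to the right and rows downward; lengths in m; the calibration is good to about 2 mm. A picture is of the moment at which its call begins: read the wrist's pose just before it. camera_info takes no time and is no camera call; for the wrist camera it gives the pose at the moment of the call.
- env.close_job(): hands the job in; it is judged then, once.
The state is a dict: "time_s": time; "q": joint angles; "qvel": joint speeds; "joint_efforts": joint torques, N m; "position": TCP position; "tool_rot": TCP orientation; "ft_force": force on the tool from outside, world axes, zero at the start; "wrist_torque": the same for the moment, N m; "grip_width": finger opening in m; "gripper_force": force on a finger pad.
Only numpy, scipy, OpenCV 4.12 (cv2) and the standard library are available. Lean on these libraries where they do the work, as an engineer would, in place of code of your own. Each camera call takes 0.05 s, during which the arm holds its last target. There are 200 camera calls.

## Working session

There is one attempt and no reset: what is moved stays moved. The work goes in short steps, Python scripts to look and compute and a tool call to move; the robot and the scene stay as the last step left them, time stands still between calls to the robot, and variables do not carry over. Pictures are saved under pics/ and viewed, at most 10 in all, crops included, and the job is handed in when it is done.

Besides the shell and the picture viewer there is one more tool, called after "Request:" by a JSON object that holds its "api" and its "payload". arm_command: Moves the arm, as the interface text tells. Its arguments: {"type":"object","properties":{"turn":{"type":"array"},"xyz":{"type":"array"},"claw":{"type":"array"},"squeeze":{"type":"number"}},"required":["turn","xyz","claw"]}

```bash
mkdir -p pics
cat > h.py <<'E'
from rig import env, imaging
import numpy as np, cv2
def cam(n):
    c=imaging.camera_info(n); R=cv2.Rodrigues(np.array(c['rvec'],float))[0]
    return np.array(c['camera_matrix'],float),R,np.array(c['tvec'],float).ravel()
def pts(n,d):
    K,R,t=cam(n); v,u=np.mgrid[:480,:640]
    P=np.stack([(u-K[0,2])/K[0,0]*d,(v-K[1,2])/K[1,1]*d,d],-1)
    return (P-t)@R
def plane(n,u,v,z):
    K,R,t=cam(n); r=R.T@np.linalg.inv(K)@[u,v,1]; o=-R.T@t
    return o+r*(z-o[2])/r[2]
E
python3 - <<'E'
from h import *
s=env.observe(); print(s['time_s'],s['position'],np.round(s['tool_rot'],3).tolist(),s['ft_force'])
for n in('top','side'):
    p,d=imaging.get_image(n); cv2.imwrite(f'pics/{n}0.png',p); np.save(f'{n}0.npy',d)
    K,R,t=cam(n); print(n,K[0,0],-R.T@t,R[2])
E
```

```text
0.0 [0.182116   0.51865099 0.23070412] [[-0.943, 0.331, -0.001], [0.331, 0.943, -0.001], [0.0, -0.001, -1.0]] [-0.005617    0.69037848 -0.98579854]
top 457.70639951819 [0.52660238 0.03328145 1.19436341] [ 0.07615643 -0.0146481  -0.99698828]
side 444.5962381028727 [ 0.25691267 -0.4524081   0.86372588] [ 0.35093828  0.50242531 -0.79019689]
```

View pics/top0.png

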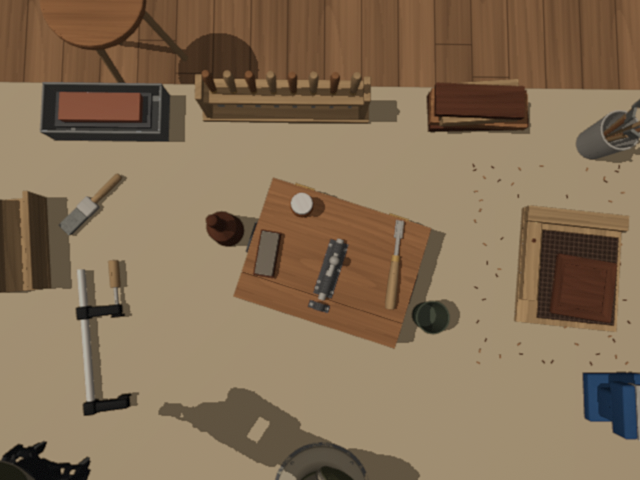

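View pics/side0.png

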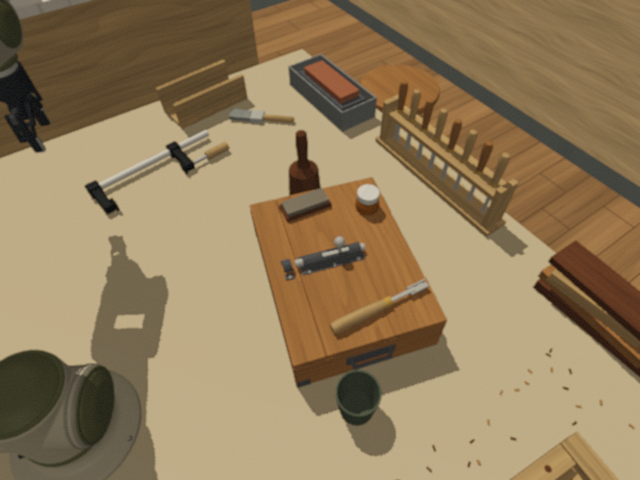

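The top view shows the chest with corners near (273,179), (430,228), (396,346) and (235,297). The bolt runs from (338,240) to (318,306), with the knob near (335,262). In the side view the ball is near (340,241). Next I'll measure these with depth.

```bash
cat > m.py <<'E'
from h import *
d=np.load('top0.npy'); P=pts('top',d)
v,u=np.mgrid[:480,:640]; roi=(u>225)&(u<440)&(v>170)&(v<355)&(d>0)
z=P[...,2]; print('table z',np.median(z[(u>100)&(u<200)&(v>330)&(v<400)]))
m=roi&(z>.098)&(z<.145)
top=np.median(z[roi&(abs(z-.11)<.01)]); print('top z',top)
# chest top: corners by ray at z=.11
mm=cv2.morphologyEx((roi&(z>.1)&(z<.2)).astype(np.uint8),cv2.MORPH_OPEN,np.ones((9,9)))
c=max(cv2.findContours(mm,0,2)[0],key=cv2.contourArea)
W=np.array([plane('top',*q[0],.11)[:2] for q in c],np.float32)
r=cv2.minAreaRect(W); print(r)
for px in [(273,179),(430,228),(396,346),(235,297)]: print(plane('top',*px,.11))
for n,b in(('top',(305,345,230,315)),('side',(275,375,225,285))):
    d=np.load(n+'0.npy'); P=pts(n,d); z=P[...,2]
    box=(u>=b[0])&(u<b[1])&(v>=b[2])&(v<b[3])&(d>0)
    B=P[box&(z>top+.012)&(z<top+.035)]; print(n,len(B),np.round(B.mean(0),4),cv2.fitLine(B[:,:2].astype(np.float32),2,0,.01,.01).ravel())
    k=box&(z>top+.042); print('ball',k.sum(),np.round(P[k].mean(0),4),P[k][:,2].max(),u[k].mean(),v[k].mean())
E
python3 m.py
```

```text
table z -0.0004432040660264001
top z 0.10930885782176891
((0.5748357176780701, -0.020042985677719116), (0.39903712272644043, 0.30011141300201416), 72.56351470947266)
[0.7716002  0.12330255 0.11      ]
[ 0.6560786 -0.2533639  0.11     ]
[ 0.37723437 -0.169679    0.11      ]
[0.4895137  0.20886267 0.11      ]
top 632 [ 0.5425 -0.0096  0.1311] [ 0.9541611  -0.2992934   0.5425258  -0.00956138]
ball 76 [ 0.5753 -0.0199  0.166 ] 0.17228693134773387 333.61842105263156 260.0
side 871 [ 0.5444 -0.0156  0.1306] [ 0.95418173 -0.29922768  0.544383   -0.01559638]
ball 95 [ 0.5738 -0.0241  0.1657] 0.1709586559217202 339.09473684210525 241.16842105263157
```

The chest top measures 0.399 x 0.300 m at z 0.109, yaw -17.4°, centred at (0.575, -0.020). The ball is at chest x≈0, y≈0, so the bolt is at about 0.014, which agrees with the figures given. The tool x axis already points roughly along chest -x.

```bash
cat >> h.py <<'E'
a=np.deg2rad(-17.44); CX=np.array([np.cos(a),np.sin(a),0]); CY=np.array([-np.sin(a),np.cos(a),0]); C0=np.array([.5748,-.0200,.11])
def chest(p): q=np.asarray(p)-C0; return np.round([q@CX,q@CY,q[2]],4)
def go(x,y,z):
    s=env.observe(); print('t',s['time_s'],'at',chest(s['position']),'tool units',np.round(s['tool_rot'].T@(C0+x*CX+y*CY+[0,0,z]-s['position'])/.05,2))
E
echo
```

Request:
{"api": "arm_command", "payload": {"turn": [[0,0,-0.38],[0,0,0]], "xyz": [[0,0,0],[0,0,0]], "claw": [0,0]}}

```text
time_s: 0.3
position: [0.1822, 0.5188, 0.231]
tool_rot: [[-0.954, 0.3, -0.0], [0.3, 0.954, -0.001], [0.0, -0.001, -1.0]]
ft_force: [-0.4, -0.0, -0.3]
grip_width: 0.0588
gripper_force: 0.0
```

```bash
python3 -c "
from h import *
go(.040,0,.10); s=env.observe(); print(np.round(s['tool_rot'],3).tolist(), CX,CY, s['grip_width'])"
```

```text
t 0.3 at [-0.536   0.3964  0.121 ] tool units [-11.52  -7.93   0.42]
[[-0.954, 0.3, -0.0], [0.3, 0.954, -0.001], [0.0, -0.001, -1.0]] [ 0.95403133 -0.2997069   0.        ] [0.2997069  0.95403133 0.        ] 0.05876386147320759
```

Request:
{"api": "arm_command", "payload": {"turn": [[0,0,0],[0,0,0],[0,0,0],[0,0,0],[0,0,0],[0,0,0],[0,0,0],[0,0,0],[0,0,0],[0,0,0],[0,0,0],[0,0,0]], "xyz": [[-0.48,-0.33,0],[-0.48,-0.33,0],[-0.48,-0.33,0],[-0.48,-0.33,0],[-0.48,-0.33,0],[-0.48,-0.33,0],[-0.48,-0.33,0],[-0.48,-0.33,0],[-0.48,-0.33,0],[-0.48,-0.33,0],[-0.48,-0.33,0],[-0.48,-0.33,0]], "claw": [0,0,0,0,0,0,0,0,0,0,0,0]}}

```text
time_s: 1.5
position: [0.3981, 0.2426, 0.2313]
tool_rot: [[-0.954, 0.301, -0.0], [0.301, 0.954, -0.0], [0.0, -0.0, -1.0]]
ft_force: [0.6, 0.2, 0.2]
grip_width: -0.0003
gripper_force: 0.0
```

Request:
{"api": "arm_command", "payload": {"turn": [[0,0,0],[0,0,0],[0,0,0],[0,0,0],[0,0,0],[0,0,0],[0,0,0],[0,0,0],[0,0,0],[0,0,0],[0,0,0],[0,0,0]], "xyz": [[-0.48,-0.33,0],[-0.48,-0.33,0],[-0.48,-0.33,0],[-0.48,-0.33,0],[-0.48,-0.33,0],[-0.48,-0.33,0],[-0.48,-0.33,0],[-0.48,-0.33,0],[-0.48,-0.33,0],[-0.48,-0.33,0],[-0.48,-0.33,0],[0,0,0]], "claw": [0,0,0,0,0,0,0,0,0,0,0,0]}}

```text
time_s: 2.7
position: [0.5963, -0.0113, 0.2303]
tool_rot: [[-0.953, 0.304, -0.001], [0.304, 0.953, -0.0], [0.0, -0.001, -1.0]]
ft_force: [-0.2, 1.1, 0.5]
grip_width: 0.0001
gripper_force: 0.0
```

```bash
python3 -c "
from h import *
go(.040,0,.10); s=env.observe(); print(s['ft_force'],s['grip_width'])"
```

```text
t 2.7 at [0.0179 0.0148 0.1203] tool units [-0.44 -0.29  0.41]
[-0.17654127  1.09312286  0.52799334] 0.00010201784551165946
```

Request:
{"api": "arm_command", "payload": {"turn": [[0,0,0],[0,0,0],[0,0,0],[0,0,0],[0,0,0],[0,0,0]], "xyz": [[-0.45,-0.3,0],[0,0,0.4],[0,0,0.4],[0,0,0.4],[0,0,0.4],[0,0,0]], "claw": [0,0,0,0,0,0]}}

```text
time_s: 3.3
position: [0.6104, -0.0288, 0.1488]
tool_rot: [[-0.954, 0.3, -0.006], [0.3, 0.954, 0.002], [0.006, -0.0, -1.0]]
ft_force: [-0.4, 1.2, 0.2]
grip_width: 0.0002
gripper_force: 0.0
```

```bash
python3 -c "
from h import *
go(.025,0,.036); s=env.observe(); print(s['ft_force'])
p,d=imaging.get_image('side'); cv2.imwrite('pics/side1.png',cv2.resize(p[180:330,230:430],(800,600)))"
```

```text
t 3.3 at [0.0366 0.0022 0.0388] tool units [ 0.23 -0.04  0.06]
[-0.40815034  1.16928687  0.16350607]
```

View pics/side1.png

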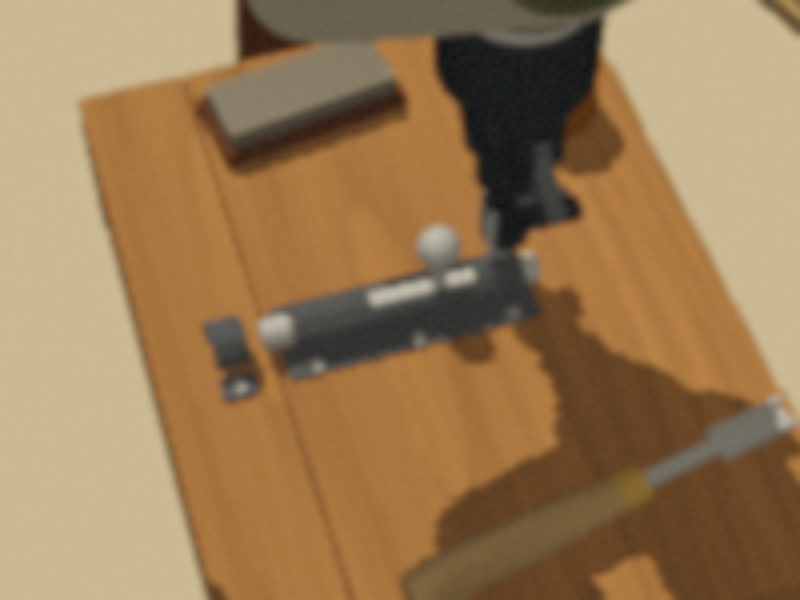

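The crop shows the fingertip at about (500,240), just behind the ball at (437,245), clear of the tube. Now I'll push.

Request:
{"api": "arm_command", "payload": {"turn": [[0,0,0],[0,0,0],[0,0,0],[0,0,0],[0,0,0],[0,0,0],[0,0,0],[0,0,0]], "xyz": [[0.1,-0.04,0.04],[0.1,0,0],[0.1,0,0],[0.1,0,0],[0.1,0,0],[0.1,0,0],[0.1,0,0],[0.1,0,0]], "claw": [0,0,0,0,0,0,0,0]}}

```text
time_s: 4.15
position: [0.573, -0.0196, 0.1496]
tool_rot: [[-0.954, 0.3, 0.001], [0.3, 0.954, -0.0], [-0.001, -0.0, -1.0]]
ft_force: [3.7, -0.6, 2.8]
grip_width: -0.0
gripper_force: 1.7
```

```bash
python3 -c "
from h import *
go(-.010,0,.036)"
```

```text
t 4.15 at [-0.0018 -0.0002  0.0396] tool units [0.16 0.   0.07]
```

Request:
{"api": "arm_command", "payload": {"turn": [[0,0,0],[0,0,0],[0,0,0],[0,0,0]], "xyz": [[0.06,0,0.02],[0.06,0,0.02],[0.04,0,0],[0,0,0]], "claw": [0,0,0,0]}}

```text
time_s: 4.55
position: [0.5652, -0.0172, 0.1471]
tool_rot: [[-0.954, 0.3, -0.001], [0.3, 0.954, 0.0], [0.001, -0.0, -1.0]]
ft_force: [2.3, -0.4, 0.9]
grip_width: 0.0002
gripper_force: 0.9
```

```bash
python3 -c "
from h import *
go(-.010,0,.036)"
```

```text
t 4.55 at [-0.01   -0.0002  0.0371] tool units [0.   0.   0.02]
```

Not at the stop yet, so I'll go on in small steps until the force rises.

Request:
{"api": "arm_command", "payload": {"turn": [[0,0,0],[0,0,0],[0,0,0]], "xyz": [[0.04,0,0],[0.02,0,0],[0,0,0]], "claw": [0,0,0]}}

```text
time_s: 4.85
position: [0.5646, -0.017, 0.1475]
tool_rot: [[-0.954, 0.3, 0.005], [0.3, 0.954, -0.001], [-0.005, 0.0, -1.0]]
ft_force: [11.5, -3.4, -3.0]
grip_width: 0.0001
gripper_force: 5.9
```

The bolt is at the end stop (about 12 N, with the TCP where predicted). Next I'll go round to the -y side of the knob.

Request:
{"api": "arm_command", "payload": {"turn": [[0,0,0],[0,0,0],[0,0,0],[0,0,0],[0,0,0],[0,0,0]], "xyz": [[-0.2,0,0],[-0.2,0,0],[-0.1,-0.45,0],[0,-0.45,0],[0,0,0],[0,0,0]], "claw": [0,0,0,0,0,0]}}

```text
time_s: 5.45
position: [0.5731, -0.0667, 0.147]
tool_rot: [[-0.954, 0.301, -0.001], [0.301, 0.954, 0.001], [0.001, 0.0, -1.0]]
ft_force: [-0.6, -0.2, 0.8]
grip_width: 0.0001
gripper_force: 0.0
```

```bash
python3 -c "
from h import *
go(-.032,-.045,.036)
for n,b in(('top',(300,350,225,315)),('side',(265,385,215,290))):
    p,d=imaging.get_image(n); P=pts(n,d); v,u=np.mgrid[:480,:640]
    cs=(P-C0)@np.stack([CX,CY,[0,0,1]],1)
    hsv=cv2.cvtColor(p,cv2.COLOR_BGR2HSV)
    k=(d>0)&(cs[...,2]>.042)&(cs[...,2]<.066)&(abs(cs[...,0]+.02)<.045)&(abs(cs[...,1])<.016)&(hsv[...,2]>90)
    print(n,k.sum(),cs[k].mean(0))
    cv2.imwrite(f'pics/{n}2.png',cv2.resize(p[b[2]-20:b[3]+20,b[0]-50:b[1]+50],None,fx=4,fy=4))"
```

```text
t 5.45 at [ 0.0123 -0.0451  0.037 ] tool units [0.89 0.   0.02]
top 0 [nan nan nan]
side 96 [-0.03263084 -0.00422614  0.05564117]<string>:9: RuntimeWarning: Mean of empty slice.
  ret = um.true_divide(
```

The ball is measured at chest x = -0.0326, so the bolt is home. Next is the sideways push.

Request:
{"api": "arm_command", "payload": {"turn": [[0,0,0],[0,0,0],[0,0,0],[0,0,0],[0,0,0],[0,0,0],[0,0,0],[0,0,0],[0,0,0],[0,0,0]], "xyz": [[0.45,0,0],[0.45,0,0],[0,0,0],[0,0.1,0],[0,0.1,0],[0,0.1,0],[0,0.1,0],[0,0.1,0],[0,0.1,0],[0,0,0]], "claw": [0,0,0,0,0,0,0,0,0,0]}}

```text
time_s: 6.55
position: [0.5394, -0.0241, 0.1473]
tool_rot: [[-0.954, 0.299, 0.0], [0.299, 0.954, 0.0], [-0.0, 0.0, -1.0]]
ft_force: [-0.3, -0.2, -0.0]
grip_width: -0.0
gripper_force: 0.0
```

```bash
python3 -c "
from h import *
go(-.032,.02,.036)"
```

```text
t 6.55 at [-0.0326 -0.0145  0.0373] tool units [-0.01  0.69  0.03]
```

Request:
{"api": "arm_command", "payload": {"turn": [[0,0,0],[0,0,0],[0,0,0],[0,0,0]], "xyz": [[0,0.1,0],[0,0.1,0],[0,0.1,0],[0,0.1,0]], "claw": [0,0,0,0]}}

```text
time_s: 6.95
position: [0.5452, -0.0052, 0.1473]
tool_rot: [[-0.954, 0.3, -0.0], [0.3, 0.954, -0.0], [0.0, -0.0, -1.0]]
ft_force: [0.1, -0.7, -0.0]
grip_width: 0.0
gripper_force: 0.5
```

```bash
python3 -c "
from h import *
go(-.032,.036,.036)
p,d=imaging.get_image('side'); cv2.imwrite('pics/side3.png',cv2.resize(p[180:330,230:430],(800,600)))"
```

```text
t 6.95 at [-0.0327  0.0053  0.0373] tool units [-0.01  0.61  0.03]
```

View pics/side3.png

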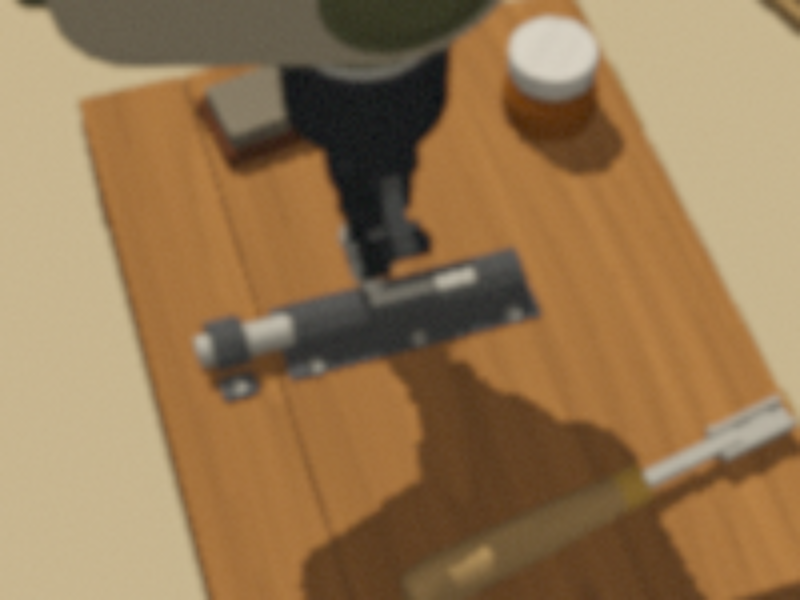

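The rod is through the keeper at (205,348). The knob is hidden behind the finger at (370,270), so it is turning. I'll carry on over.

Request:
{"api": "arm_command", "payload": {"turn": [[0,0,0],[0,0,0],[0,0,0],[0,0,0]], "xyz": [[0,0.1,0],[0,0.1,0],[0,0.1,0],[0,0.1,0]], "claw": [0,0,0,0]}}

```text
time_s: 7.4
position: [0.5513, 0.014, 0.1474]
tool_rot: [[-0.954, 0.3, 0.0], [0.3, 0.954, 0.0], [-0.0, 0.0, -1.0]]
ft_force: [-0.3, 0.1, 0.2]
grip_width: 0.0001
gripper_force: 0.2
```

Request:
{"api": "arm_command", "payload": {"turn": [[0,0,0],[0,0,0],[0,0,0],[0,0,0]], "xyz": [[0,0.1,0],[0,0.1,0],[0,0.04,0],[0,0,0]], "claw": [0,0,0,0]}}

```text
time_s: 7.8
position: [0.5548, 0.0253, 0.1473]
tool_rot: [[-0.954, 0.3, 0.0], [0.3, 0.954, 0.0], [-0.0, 0.0, -1.0]]
ft_force: [0.7, 1.4, 0.2]
grip_width: -0.0001
gripper_force: 0.3
```

```bash
python3 -c "
from h import *
go(-.032,.036,.030)"
```

```text
t 7.8 at [-0.0326  0.0372  0.0373] tool units [-0.01 -0.02  0.15]
```

Request:
{"api": "arm_command", "payload": {"turn": [[0,0,0],[0,0,0],[0,0,0],[0,0,0]], "xyz": [[0,0,0.05],[0,0,0.05],[0,0,0.04],[0,0,0]], "claw": [0,0,0,0]}}

```text
time_s: 8.2
position: [0.5547, 0.0248, 0.1401]
tool_rot: [[-0.954, 0.3, -0.0], [0.3, 0.954, 0.0], [0.0, -0.0, -1.0]]
ft_force: [-0.0, 0.2, 0.5]
grip_width: -0.0001
gripper_force: 0.4
```

```bash
python3 -c "
from h import *
go(-.032,.036,.030)"
```

```text
t 8.2 at [-0.0326  0.0367  0.0301] tool units [-0.01 -0.01  0.  ]
```

Request:
{"api": "arm_command", "payload": {"turn": [[0,0,0],[0,0,0],[0,0,0]], "xyz": [[0,0,0.03],[0,0,0.03],[0,0,0]], "claw": [0,0,0]}}

```text
time_s: 8.5
position: [0.5555, 0.0248, 0.1392]
tool_rot: [[-0.954, 0.3, 0.003], [0.3, 0.954, -0.001], [-0.003, 0.0, -1.0]]
ft_force: [-2.7, 1.0, 14.7]
grip_width: 0.0002
gripper_force: 7.0
```

It meets a firm stop at 29 mm over the top, where the turned-down ball's top should be. I'll lift off and check.

Request:
{"api": "arm_command", "payload": {"turn": [[0,0,0],[0,0,0],[0,0,0],[0,0,0],[0,0,0],[0,0,0],[0,0,0],[0,0,0],[0,0,0]], "xyz": [[0,0,-0.3],[0,0,-0.5],[0,0,-0.5],[0,0,-0.5],[0.5,0,-0.3],[0.6,0,0],[0.6,0,0],[0.6,0,0],[0,0,0]], "claw": [0,0,0,0,0,0,0,0,0]}}

```text
time_s: 9.4
position: [0.4423, 0.0603, 0.2425]
tool_rot: [[-0.954, 0.299, -0.001], [0.299, 0.954, -0.0], [0.001, -0.0, -1.0]]
ft_force: [-0.8, 0.6, -0.0]
grip_width: 0.0005
gripper_force: 0.0
```

```bash
python3 -c "
from h import *
go(0,0,.1)
p,d=imaging.get_image('side'); cv2.imwrite('pics/side4.png',cv2.resize(p[180:330,230:430],(800,600)))
P=pts('side',d); cs=(P-C0)@np.stack([CX,CY,[0,0,1]],1); hsv=cv2.cvtColor(p,cv2.COLOR_BGR2HSV)
k=(d>0)&(cs[...,2]>.02)&(abs(cs[...,0]+.03)<.03)&(abs(cs[...,1]-.032)<.017)&(cs[...,2]<.07)
print(k.sum(),cs[k].mean(0),cs[k].max(0))"
```

```text
t 9.4 at [-0.1505  0.0369  0.1325] tool units [-3.01 -0.74  0.65]
76 [-0.0317042   0.03210101  0.02590016] [-0.02166475  0.04418309  0.03163007]
```

View pics/side4.png

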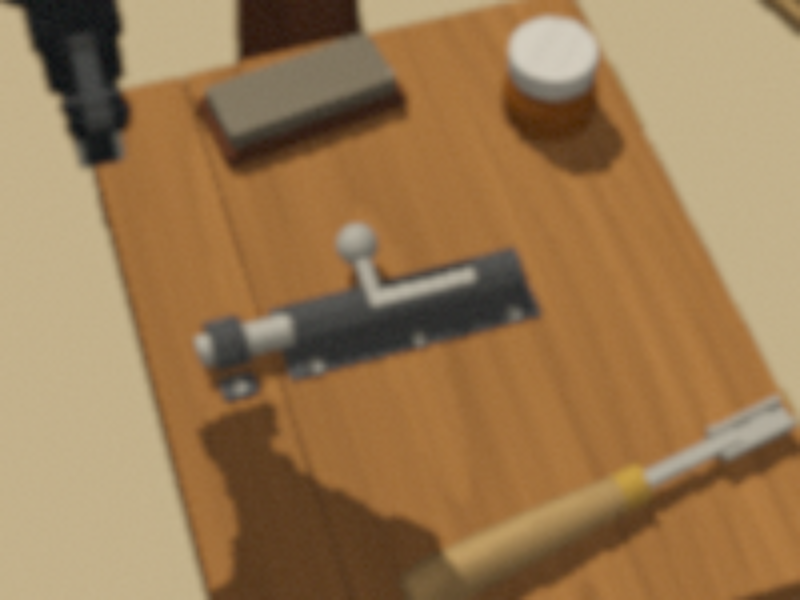

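The picture shows the knob flat in the notch, with the ball at (355,242), and the rod through the keeper at (205,348). The ball's top is 31 mm over the chest top, which fits fully turned down. The gouge, stone and jar haven't moved, and the arm is clear, so I'm handing in.

```bash
python3 -c "
from rig import env
print(env.close_job())"
```

```text
the job is handed in; nothing more can be done
None
```

The chest is locked: the bolt is fully home in its keeper, the knob is turned all the way down in the notch, the tools are where they were, and I handed the job in at about 9.5 s; no verdict came back.

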